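# Seat a taper arbor in the inspection stand

## Robot

A 7-joint arm with a two-finger parallel gripper is mounted at the origin on a cart in front of the work surface, level with it; the furniture and walls round the work are solid. World frame = base frame: x ahead of the robot, y to its left, z up, the work surface at z = 0. Lengths are in m, angles in rad, forces in N, time in s.
With the tool pointing down it reaches from about 0.4 to 0.85 m from the base axis. Payload 10.4 kg.
Tool frame: the origin (TCP) lies midway between the tips of the shut fingers; the grasp point (between the pads) lies 19 mm behind it (r.tcp_to_grasp is the z of the grasp point in the tool frame, in m); z points along the fingers, x is the direction in which the jaws open and shut, and the axes are right-handed (so a half turn about z gives the same grasp; the last joint's range is limited). The gripper opens to 87 mm and grips with 3 to 60 N. Pads are 19 mm wide; open, the fingers measure 117 mm over their backs; the gripper's body (75 mm by 190 mm) begins 51 mm behind the grasp point.
Start: joints at [1.23, 0.332, -0.065, 1.46, 0.022, 1.35, -0.088], TCP at [0.195, -0.594, 0.223] pointing down, gripper open.
Joint ranges: [-2.6, 2.6], [-0.5, 2.12], [-1.47, 1.34], [0.16, 2.42], [-1.27, 4.41], [0.06, 2.06], [-2.6, 2.6]. Speed limits (rad/s): [2.22, 2.22, 2.79, 2.79, 3.14, 3.14, 3.14].

## Interface

Orientations are given as a unit quaternion [x, y, z, w].
In Python, from bench import r, camera, close_job gives the robot as it stands. The module is installed in compiled form; this text tells all that it offers.
- The arm moves only by the shell command python3 -m crank 'ROWS' [FORCE]. ROWS is JSON, a list of rows, each an object of numbers: "x", "y", "z": the shift along the tool's x, y, z scaled (see below); "ax", "ay", "az": the turn, a rotation vector about the tool's x, y, z scaled (see below); "claw": the closure, from -1 (fully open) to 1 (shut), so that 0 is half open. A call has exactly 5 rows; each row is the pose to reach, as a shift and turn from the pose commanded when the call began, along the tool's axes at that moment; what a row does not reach only later rows make up. The controller multiplies each number of a shift by 1 m and each number of a turn by 2 rad. A row lasts 1/12 s, in which the tool goes at most 41.7 mm and 7.16 degrees, less where a joint would pass 70% of its speed; a pose out of reach is approached as far as the arm can. A call with a number of a shift or a turn outside -1 to 1 is refused whole. A call with a gripper value outside its range is refused whole. The fingers move at their own pace and stop on an object; FORCE is the grip in N (left out, the last holds). Time passes only in rows, so rows that repeat a pose let the fingers close, or fill a call up. It gives the time, the measured TCP pose, the force and the opening at its end, in the units of the state.
- r.read_state(): the state, without advancing time (a new reading comes with each control period).
- camera(name): name is "side" or "top"; returns a dict with "color" (480x640x3 uint8, blue, green, red), "fx", "fy", "cx", "cy" (pixels), "D" ([k1, k2, p1, p2, k3] as OpenCV has them; the pictures are not rectified), "eye" and "orientation" of the camera in the world. Camera axes: x right, y down, z forward; pixel columns grow to the right and rows downward; lengths in m; the calibration is good to about 2 mm. A picture is of the moment at which its call begins. There is no depth.
- close_job(): hands the job in, once; it reports no verdict.
The state is a dict: "time": time; "joint_positions": joint angles; "joint_vel": joint speeds; "joint_torque": joint torques, N m; "ee_pos": TCP position; "eef_rot": TCP orientation; "ft_force": force on the tool from outside, world axes, zero at the start; "torque": the same for the moment, N m; "width": finger opening in m.
Only numpy, scipy, OpenCV 4.12 (cv2) and the standard library are available. Lean on these libraries where they do the work, as an engineer would, in place of code of your own. Each camera call takes 0.05 s, during which the arm holds its last target. There are 200 camera calls.

## Task

Take the steel arbor with the long, slim body out of the rack, stand its tapered shank in the socket of the inspection stand and let go of it while it still stands proud. Then tap it down on its top, starting gently and a little firmer each time, until its flange is home on the stand's collar and a firm tap of about 20 N sinks it no further; do not hammer on once it is home. Leave the short stub arbor, the nearer glue bottle and the white carton where they are.

Things in the scene. Friction and masses are not known exactly. Their poses are not given: they have to be found in the camera images.
- arbor: Taper arbor, bare steel, about 0.5 kg: the taller of the two round pieces in the rack. A round body 26 mm across and 52 mm tall on a flange 48 mm across and 8 mm thick; below it a tapered shank 48 mm long, 25 mm across at the flange, 18 mm at its end. Origin: centre of the flange's underside; z points up the body. It starts upright, hanging by the flange on the rack's top.
- arbor_top (a point): Centre of the flat top of the arbor's body, 60 mm above the arbor's origin: the place to tap.
- stub: Stub arbor, to be left alone: the shorter round piece in the other hole, with a dark body 34 mm across and 22 mm tall on a like flange 48 mm across and 8 mm thick, and a straight shank. Origin: centre of the flange's underside.
- rack: Plywood block 64 x 170 x 64 mm, fixed. Two round holes 30 mm across and 56 mm deep, 90 mm apart along its y axis, 45 mm either side of the middle; which arbor hangs in which varies. Origin: centre of its underside.
- stand: Inspection stand, fixed: square dark base 90 x 90 x 12 mm with four bolts, grey round column 64 mm tall, an upright taper socket in it. On the column sits a dark stop collar, 55 mm across, 37 mm inside, 8 mm thick, set for each job: its top is 0 to 10 mm above the point mouth, not measured. Home, the arbor's flange stops hard on the collar and the taper is locked. Origin: underside centre.
- glue_bottle: White glue bottle with a red nozzle, the nearer of two alike, 39 mm across and 136 mm tall, loose bystander. Origin: centre of its underside.
- white_carton: White carton 43 x 52 x 72 mm, loose bystander. Origin: centre of its underside.
- mouth (a point): Point on the socket's axis, 72 mm above the stand's underside. z up. Six stiffly sprung steel jaws inside form the socket, flared mouth 22 mm across. Set in by its weight the arbor's origin stays 13 to 17 mm above this point; taps of 6 to 20 N, more with depth, drive it down to the collar, 3 to 17 mm; friction keeps it where it is left. Over 40 N on the collar is too hard.
Mind the look-alikes: they are no part of the job. What is shaped like the arbor but brown is not meant.

How it is judged:
By the outcome, as a careful person would: the job done as asked, in the order asked, and still so for the second after the job is handed in, with the robot touching nothing.
It also fails if it takes over 58 s, if anything falls off the work surface, if the arm or the gripper's body presses on something with over 40 N, if the wrist force passes 120 N, or if a joint passes its speed limit or range.

## Working session

There is one attempt and no reset: what is moved stays moved. The work goes in short steps, Python scripts to look and compute and a shell command to move; the robot and the scene stay as the last step left them, time stands still between calls to the robot, and variables do not carry over. Pictures are saved under pics/ and viewed, about 8 in all and at most 12, crops included, and the job is handed in when it is done.

```bash
mkdir -p pics; cat > h.py <<'E'
import numpy as np, cv2
from scipy.spatial.transform import Rotation as R
from bench import r, camera, close_job
def ray(c,uv):
    K=np.array([[c["fx"],0,c["cx"]],[0,c["fy"],c["cy"]],[0,0,1]])
    p=cv2.undistortPoints(np.array([[uv]],float),K,np.array(c["D"],float))[0,0]
    d=R.from_quat(c["orientation"]).apply([p[0],p[1],1.]); return np.array(c["eye"]),d/np.linalg.norm(d)
def onz(c,uv,z):
    e,d=ray(c,uv); return e+d*(z-e[2])/d[2]
def two(c1,u1,c2,u2):
    e1,d1=ray(c1,u1); e2,d2=ray(c2,u2)
    s=np.linalg.lstsq(np.c_[d1,-d2],e2-e1,rcond=None)[0]
    a,b=e1+s[0]*d1,e2+s[1]*d2; return (a+b)/2,np.linalg.norm(a-b)
def proj(c,P):
    K=np.array([[c["fx"],0,c["cx"]],[0,c["fy"],c["cy"]],[0,0,1]])
    Rm=R.from_quat(c["orientation"]).inv(); P=np.atleast_2d(P).astype(float)
    return cv2.projectPoints(Rm.apply(P-np.array(c["eye"])),np.zeros(3),np.zeros(3),K,np.array(c["D"],float))[0][:,0]
def plan(goal,yaw=None):
    "shift in tool axes from measured pose to a TCP goal"
    s=r.read_state(); return R.from_quat(s["eef_rot"]).inv().apply(np.array(goal)-s["ee_pos"])
E
python3 - <<'E'
from h import *
import pickle
for n in("side","top"):
    c=camera(n); cv2.imwrite(f"pics/{n}0.png",c["color"]); pickle.dump(c,open(f"{n}0.pkl","wb"))
    print(n,c["eye"],c["orientation"],c["fx"],c["D"])
s=r.read_state(); print(s, R.from_quat(s["eef_rot"]).as_matrix().round(3), r.tcp_to_grasp)
E
```

```text
side [ 0.18543508 -0.27702262  0.61984728] [ 0.86120043 -0.25229149  0.11766953 -0.425249  ] 483.08821151294507 [-0.07682236  0.          0.          0.          0.        ]
top [0.36409239 0.30906179 0.94201498] [ 0.71373801 -0.69285616  0.07229525 -0.07281345] 436.3602742213889 [0.00214791 0.         0.         0.         0.        ]
{'time': 0.1, 'joint_positions': array([ 1.23038667,  0.33282258, -0.06468451,  1.46085232,  0.02160413,
        1.34988563, -0.08852254]), 'joint_vel': array([-9.01585535e-04,  3.28703968e-06,  2.07709331e-04, -3.25697548e-03,
       -1.02924339e-04, -4.71854928e-04, -6.46929100e-05]), 'joint_torque': array([ 1.92849824e-03, -6.24548650e+01,  2.49188393e-02, -3.90719497e+01,
       -6.14181720e-02,  3.65694717e-02,  8.78550600e-05]), 'ee_pos': array([ 0.19518472, -0.59338237,  0.22182716]), 'eef_rot': array([ 8.10083277e-01, -5.86314489e-01, -5.33928522e-04, -3.45980992e-04]), 'ft_force': array([-1.00228338, -0.46872958, -0.54183341]), 'torque': array([ 0.00680817, -0.0044282 ,  0.0170528 ]), 'width': 0.08678489539083438} [[ 0.312 -0.95  -0.   ]
 [-0.95  -0.312  0.001]
 [-0.001  0.    -1.   ]] -0.0187
```

View pics/side0.png

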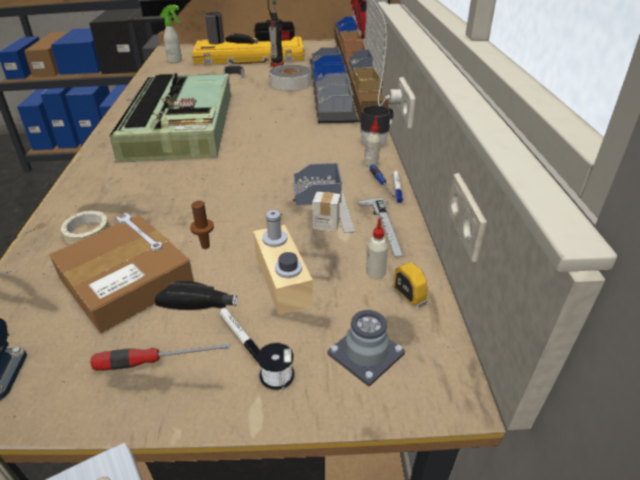

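View pics/top0.png

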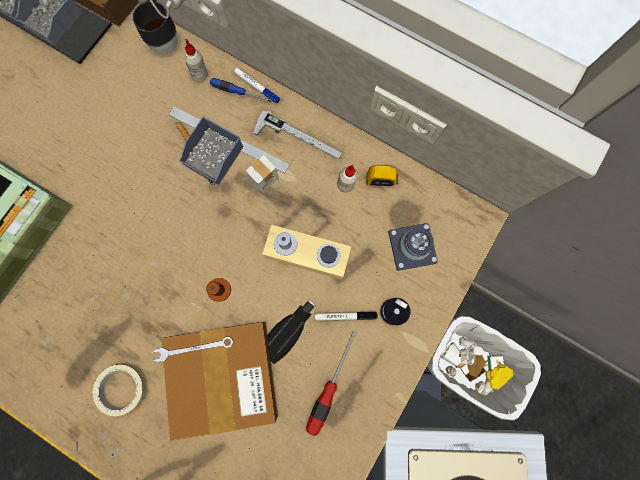

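Side view: the steel slim arbor is at about (273,225), the dark stub at (288,262), the brown look-alike at (202,222) lying loose on the bench, and the stand at (368,340). Top view: arbor (285,243), stub (328,256), brown one (217,289), stand (415,243). The arbor is the bare-steel piece with the tall slim body in the rack. I'll confirm it in an enlarged crop.

```bash
python3 - <<'E'
from h import *
import pickle
S,T=[pickle.load(open(f"{n}0.pkl","rb")) for n in("side","top")]
def crop(c,x,y,w,h,k): return cv2.resize(c["color"][y:y+h,x:x+w],None,fx=k,fy=k,interpolation=cv2.INTER_CUBIC)
a=crop(S,245,195,80,60,5); b=crop(S,325,300,80,60,5); c=crop(T,255,215,80,60,5); d=crop(T,380,210,80,60,5)
cv2.imwrite("pics/crop0.png",np.vstack([np.hstack([a,b]),np.hstack([c,d])]))
print("arbor",onz(T,(285,241),.124),"stub",onz(T,(328,255),.094),"brown",onz(T,(217,289),.1))
print("stand",onz(T,(417,242),.076),"side",onz(S,(369,325),.076))
print("two arbor", two(S,(273,213),T,(285,241)))
print("bottle",onz(T,(349,170),.13),"carton",onz(T,(263,170),.072))
E
```

```text
arbor [0.50480443 0.36901816 0.124     ] stub [0.48468386 0.28583278 0.094     ] brown [0.411994  0.4966928 0.1      ]
stand [0.51895486 0.10684677 0.076     ] side [0.52105697 0.09715405 0.076     ]
two arbor (array([0.50641129, 0.36763086, 0.1297141 ]), np.float64(0.005480668965472724))
bottle [0.64812466 0.24973962 0.13      ] carton [0.66296602 0.42540785 0.072     ]
```

View pics/crop0.png

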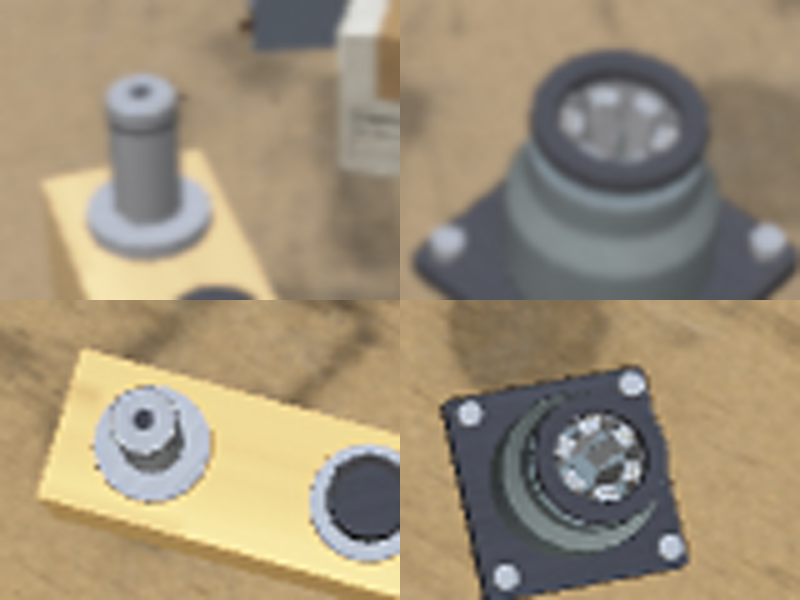

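The crop confirms it: a bare-steel slim body on a light flange at side (273,213), standing in the far hole of the rack, with the dark stub in the other hole. Next I refine the points with masks and check the wall before planning the path.

```bash
python3 - <<'E'
from h import *
import pickle
S,T=[pickle.load(open(f"{n}0.pkl","rb")) for n in("side","top")]
def blobs(c,x,y,w,h,th,lo=3):
    g=c["color"][y:y+h,x:x+w].astype(int); m=((g.min(2)>th)&(g.max(2)-g.min(2)<40)).astype(np.uint8)
    n,l,st,ce=cv2.connectedComponentsWithStats(m)
    return [(ce[i]+[x,y],st[i]) for i in range(1,n) if st[i,4]>=lo]
for nm,c,box in(("S arb",S,(260,205,32,42)),("T arb",T,(270,228,30,30)),("S stand",S,(325,300,80,85)),("T stand",T,(385,215,60,60))):
    for th in(140,):
        for p,s in blobs(c,*box,th): print(nm,th,p.round(1),s+[box[0],box[1],0,0,0])
Ts=(283.4,238.6);Ss=(273.0,213.6)
print("arbor top T",onz(T,Ts,.124),"S",onz(S,Ss,.124),"flange T",onz(T,(285.2,243.2),.072),two(S,Ss,T,Ts))
print("collar T",[onz(T,(419.6,241),z).round(4) for z in(.072,.082)],"S",[onz(S,(368.6,323.2),z).round(4) for z in(.072,.082)],two(S,(368.6,323.2),T,(419.6,241)))
print("base bolts T",onz(T,(413.5,245.5),.014))
print("wall base corner",onz(T,(508,215),0),onz(T,(300,90),0),"top",onz(T,(605,145),.25),onz(T,(590,178),.0))
print("side wall",onz(S,(495,400),0),onz(S,(400,190),0), two(S,(598,262),T,(607,145)))
E
```

```text
S arb 140 [272.4 213.5] [266 209  14  10  99]
S arb 140 [273.4 238.6] [262 230  25  17 214]
T arb 140 [284.9 243.1] [274 232  23  23 355]
S stand 140 [365.4 319.1] [363 317   6   5  23]
S stand 140 [373.7 320.7] [371 318   6   6  23]
S stand 140 [359.4 323.9] [358 322   4   5  17]
S stand 140 [377. 327.] [375 325   5   5  19]
S stand 140 [372.  329.8] [371 329   3   2   4]
S stand 140 [333.8 347.3] [331 345   7   6  33]
S stand 140 [398.3 347.4] [395 345   7   6  31]
S stand 140 [368.7 373.8] [366 371   7   7  33]
T stand 140 [425.9 226.4] [424 225   5   4  17]
T stand 140 [393.5 232.2] [392 230   4   5  18]
T stand 140 [417.5 234.6] [416 233   4   4  13]
T stand 140 [424.2 236.6] [422 235   5   4  12]
T stand 140 [412.6 239. ] [411 237   4   5  13]
T stand 140 [425.8 243.6] [424 242   4   4  13]
T stand 140 [414.3 245.7] [413 244   4   4  12]
T stand 140 [421.2 248.1] [419 247   5   3  12]
T stand 140 [433.7 258.9] [432 257   5   5  18]
T stand 140 [400.8 264.9] [399 263   5   5  19]
arbor top T [0.50934445 0.37226428 0.124     ] S [0.51201814 0.37292936 0.124     ] flange T [0.50925632 0.37222895 0.072     ] (array([0.51021885, 0.37179621, 0.12501883]), np.float64(0.0022283882996569234))
collar T [array([0.5219, 0.1006, 0.072 ]), array([0.5201, 0.103 , 0.082 ])] S [array([0.5253, 0.1031, 0.072 ]), array([0.5191, 0.0962, 0.082 ])] (array([0.52214344, 0.10098453, 0.07544107]), np.float64(0.0019240878079989387))
base bolts T [0.52216502 0.1000459  0.014     ]
wall base corner [ 0.59939008 -0.11386525  0.        ] [0.88816472 0.35849932 0.        ] top [ 0.66338296 -0.17248859  0.25      ] [ 0.6909803  -0.30422343  0.        ]
side wall [ 0.63251549 -0.07277337  0.        ] [0.90110248 0.45492286 0.        ] (array([ 0.63130628, -0.12704536,  0.31064791]), np.float64(0.01356459468867455))
```

The arbor is at (0.510, 0.372) and the stand axis at (0.522, 0.1005). Both agree across the two views and the known heights, and the hole pitch is about right. A wall starts at about (0.60, -0.11), so I swing inside it.

```bash
python3 -m crank '[{"x":-0.02,"y":-0.026,"z":-0.006},{"x":-0.045,"y":-0.056,"z":-0.012},{"x":-0.07,"y":-0.086,"z":-0.018},{"x":-0.095,"y":-0.116,"z":-0.024},{"x":-0.117,"y":-0.146,"z":-0.03}]' 30
python3 -m crank '[{"x":-0.024,"y":-0.03},{"x":-0.048,"y":-0.06},{"x":-0.072,"y":-0.09},{"x":-0.096,"y":-0.12},{"x":-0.117,"y":-0.146}]'
python3 -m crank '[{"x":-0.03,"y":-0.016},{"x":-0.06,"y":-0.032},{"x":-0.09,"y":-0.048},{"x":-0.12,"y":-0.064},{"x":-0.148,"y":-0.08}]'
python3 -m crank '[{"x":-0.03,"y":-0.016},{"x":-0.06,"y":-0.032},{"x":-0.09,"y":-0.048},{"x":-0.12,"y":-0.064},{"x":-0.148,"y":-0.08}]'
```

```text
schema error: expected keys x, y, z, ax, ay, az, claw
schema error: expected keys x, y, z, ax, ay, az, claw
schema error: expected keys x, y, z, ax, ay, az, claw
schema error: expected keys x, y, z, ax, ay, az, claw
```

```bash
python3 -m crank '[{"x":-0.02,"y":-0.026,"z":-0.006,"ax":0,"ay":0,"az":0,"claw":-1},{"x":-0.045,"y":-0.056,"z":-0.012,"ax":0,"ay":0,"az":0,"claw":-1},{"x":-0.07,"y":-0.086,"z":-0.018,"ax":0,"ay":0,"az":0,"claw":-1},{"x":-0.095,"y":-0.116,"z":-0.024,"ax":0,"ay":0,"az":0,"claw":-1},{"x":-0.117,"y":-0.146,"z":-0.03,"ax":0,"ay":0,"az":0,"claw":-1}]' 30
python3 -m crank '[{"x":-0.024,"y":-0.03,"z":0,"ax":0,"ay":0,"az":0,"claw":-1},{"x":-0.048,"y":-0.06,"z":0,"ax":0,"ay":0,"az":0,"claw":-1},{"x":-0.072,"y":-0.09,"z":0,"ax":0,"ay":0,"az":0,"claw":-1},{"x":-0.096,"y":-0.12,"z":0,"ax":0,"ay":0,"az":0,"claw":-1},{"x":-0.117,"y":-0.146,"z":0,"ax":0,"ay":0,"az":0,"claw":-1}]'
python3 -m crank '[{"x":-0.03,"y":-0.016,"z":0,"ax":0,"ay":0,"az":0,"claw":-1},{"x":-0.06,"y":-0.032,"z":0,"ax":0,"ay":0,"az":0,"claw":-1},{"x":-0.09,"y":-0.048,"z":0,"ax":0,"ay":0,"az":0,"claw":-1},{"x":-0.12,"y":-0.064,"z":0,"ax":0,"ay":0,"az":0,"claw":-1},{"x":-0.148,"y":-0.08,"z":0,"ax":0,"ay":0,"az":0,"claw":-1}]'
python3 -m crank '[{"x":-0.03,"y":-0.016,"z":0,"ax":0,"ay":0,"az":0,"claw":-1},{"x":-0.06,"y":-0.032,"z":0,"ax":0,"ay":0,"az":0,"claw":-1},{"x":-0.09,"y":-0.048,"z":0,"ax":0,"ay":0,"az":0,"claw":-1},{"x":-0.12,"y":-0.064,"z":0,"ax":0,"ay":0,"az":0,"claw":-1},{"x":-0.148,"y":-0.08,"z":0,"ax":0,"ay":0,"az":0,"claw":-1}]'
```

```text
time: 0.52
ee_pos: [0.298, -0.4349, 0.2526]
eef_rot: [0.81, -0.586, -0.0, 0.0]
ft_force: [1.6, -0.5, -0.1]
width: 0.0869
time: 0.93
ee_pos: [0.4005, -0.2777, 0.2525]
eef_rot: [0.81, -0.586, -0.0, -0.0]
ft_force: [0.5, 0.4, -0.3]
width: 0.0867
time: 1.35
ee_pos: [0.4291, -0.1127, 0.2524]
eef_rot: [0.81, -0.586, -0.0, 0.0]
ft_force: [1.4, 0.4, 0.0]
width: 0.087
time: 1.77
ee_pos: [0.4588, 0.0529, 0.2525]
eef_rot: [0.81, -0.586, 0.0, 0.0]
ft_force: [1.6, -0.4, -0.3]
width: 0.0866
```

```bash
python3 -m crank '[{"x":-0.03,"y":-0.015,"z":0,"ax":0,"ay":0,"az":0,"claw":-1},{"x":-0.06,"y":-0.03,"z":0,"ax":0,"ay":0,"az":0,"claw":-1},{"x":-0.09,"y":-0.045,"z":0,"ax":0,"ay":0,"az":0,"claw":-1},{"x":-0.12,"y":-0.06,"z":0,"ax":0,"ay":0,"az":0,"claw":-1},{"x":-0.144,"y":-0.074,"z":0,"ax":0,"ay":0,"az":0,"claw":-1}]'
python3 -m crank '[{"x":-0.03,"y":-0.015,"z":0,"ax":0,"ay":0,"az":0,"claw":-1},{"x":-0.06,"y":-0.03,"z":0,"ax":0,"ay":0,"az":0,"claw":-1},{"x":-0.09,"y":-0.045,"z":0,"ax":0,"ay":0,"az":0,"claw":-1},{"x":-0.12,"y":-0.06,"z":0,"ax":0,"ay":0,"az":0,"claw":-1},{"x":-0.143,"y":-0.074,"z":0,"ax":0,"ay":0,"az":0,"claw":-1}]'
python3 -m crank '[{"x":0,"y":0,"z":0,"ax":0,"ay":0,"az":-0.05,"claw":-1},{"x":0,"y":0,"z":0,"ax":0,"ay":0,"az":-0.1,"claw":-1},{"x":0,"y":0,"z":0,"ax":0,"ay":0,"az":-0.15,"claw":-1},{"x":0,"y":0,"z":0,"ax":0,"ay":0,"az":-0.2,"claw":-1},{"x":0,"y":0,"z":0,"ax":0,"ay":0,"az":-0.25,"claw":-1}]'
python3 -m crank '[{"x":0,"y":0,"z":0,"ax":0,"ay":0,"az":-0.05,"claw":-1},{"x":0,"y":0,"z":0,"ax":0,"ay":0,"az":-0.1,"claw":-1},{"x":0,"y":0,"z":0,"ax":0,"ay":0,"az":-0.15,"claw":-1},{"x":0,"y":0,"z":0,"ax":0,"ay":0,"az":-0.2,"claw":-1},{"x":0,"y":0,"z":0,"ax":0,"ay":0,"az":-0.25,"claw":-1}]'
python3 - <<'E'
from h import *
print(plan([.510,.3723,.089]).round(4), R.from_quat(r.read_state()["eef_rot"]).as_matrix().round(3),r.read_state()["joint_positions"].round(2))
E
```

```text
time: 2.18
ee_pos: [0.4839, 0.2133, 0.2525]
eef_rot: [0.81, -0.586, -0.0, -0.0]
ft_force: [0.8, -0.6, 0.5]
width: 0.0866
time: 2.6
ee_pos: [0.5092, 0.3723, 0.2518]
eef_rot: [0.81, -0.586, -0.0, 0.0]
ft_force: [-0.1, -0.8, 0.7]
width: 0.0869
time: 3.02
ee_pos: [0.5099, 0.3698, 0.252]
eef_rot: [0.931, -0.365, -0.0, 0.0]
ft_force: [-0.1, -0.2, -0.4]
width: 0.0872
time: 3.43
ee_pos: [0.5099, 0.3696, 0.2521]
eef_rot: [0.992, -0.124, -0.0, 0.0]
ft_force: [-1.0, 0.0, -0.0]
width: 0.0871
[-0.0005 -0.0027  0.1631] [[ 0.969 -0.246 -0.001]
 [-0.246 -0.969 -0.001]
 [-0.     0.001 -1.   ]] [ 0.03  0.53 -1.07  1.36  0.46  1.51 -1.25]
```

```bash
python3 -m crank '[{"x":0,"y":-0.0027,"z":0.035,"ax":0,"ay":0,"az":0,"claw":-1},{"x":0,"y":-0.0027,"z":0.07,"ax":0,"ay":0,"az":0,"claw":-1},{"x":0,"y":-0.0027,"z":0.105,"ax":0,"ay":0,"az":0,"claw":-1},{"x":0,"y":-0.0027,"z":0.14,"ax":0,"ay":0,"az":0,"claw":-1},{"x":0,"y":-0.0027,"z":0.163,"ax":0,"ay":0,"az":0,"claw":-1}]'
python3 -m crank '[{"x":0,"y":0,"z":0,"ax":0,"ay":0,"az":0,"claw":0},{"x":0,"y":0,"z":0,"ax":0,"ay":0,"az":0,"claw":0.3},{"x":0,"y":0,"z":0,"ax":0,"ay":0,"az":0,"claw":1},{"x":0,"y":0,"z":0,"ax":0,"ay":0,"az":0,"claw":1},{"x":0,"y":0,"z":0,"ax":0,"ay":0,"az":0,"claw":1}]' 30
python3 -m crank '[{"x":0,"y":0,"z":0,"ax":0,"ay":0,"az":0,"claw":1},{"x":0,"y":0,"z":0,"ax":0,"ay":0,"az":0,"claw":1},{"x":0,"y":0,"z":0,"ax":0,"ay":0,"az":0,"claw":1},{"x":0,"y":0,"z":0,"ax":0,"ay":0,"az":0,"claw":1},{"x":0,"y":0,"z":0,"ax":0,"ay":0,"az":0,"claw":1}]' 30
```

```text
time: 3.85
ee_pos: [0.5096, 0.371, 0.0856]
eef_rot: [0.992, -0.126, -0.001, 0.001]
ft_force: [-1.0, -0.2, -0.0]
width: 0.0871
time: 4.27
ee_pos: [0.5114, 0.3732, 0.0914]
eef_rot: [0.992, -0.126, 0.001, -0.001]
ft_force: [-0.3, -0.2, -0.1]
width: 0.0612
time: 4.68
ee_pos: [0.5107, 0.3724, 0.0896]
eef_rot: [0.992, -0.126, 0.0, 0.0]
ft_force: [0.4, 0.1, 0.2]
width: 0.0284
```

```bash
python3 -m crank '[{"x":0,"y":0,"z":0,"ax":0,"ay":0,"az":0,"claw":1},{"x":0,"y":0,"z":0,"ax":0,"ay":0,"az":0,"claw":1},{"x":0,"y":0,"z":0,"ax":0,"ay":0,"az":0,"claw":1},{"x":0,"y":0,"z":0,"ax":0,"ay":0,"az":0,"claw":1},{"x":0,"y":0,"z":0,"ax":0,"ay":0,"az":0,"claw":1}]' 40
python3 -m crank '[{"x":0,"y":0,"z":-0.01,"ax":0,"ay":0,"az":0,"claw":1},{"x":0,"y":0,"z":-0.03,"ax":0,"ay":0,"az":0,"claw":1},{"x":0,"y":0,"z":-0.055,"ax":0,"ay":0,"az":0,"claw":1},{"x":0,"y":0,"z":-0.08,"ax":0,"ay":0,"az":0,"claw":1},{"x":0,"y":0,"z":-0.1,"ax":0,"ay":0,"az":0,"claw":1}]' 40
python3 - <<'E'
from h import *
s=r.read_state();print(s["width"],s["ee_pos"],s["ft_force"]); print(plan([.522,.1005,.205]).round(4))
E
```

```text
time: 5.1
ee_pos: [0.5108, 0.3724, 0.0895]
eef_rot: [0.992, -0.126, 0.0, 0.0]
ft_force: [1.1, -0.1, -0.3]
width: 0.0246
time: 5.52
ee_pos: [0.5102, 0.3727, 0.1916]
eef_rot: [0.992, -0.126, -0.0, -0.0]
ft_force: [0.2, 0.4, -4.1]
width: 0.0246
0.024574391401094367 [0.51021776 0.37268967 0.19155643] [ 0.22299866  0.40864281 -4.1296532 ]
[ 0.0794  0.2606 -0.0135]
```

```bash
python3 -m crank '[{"x":0.006,"y":0.02,"z":-0.01,"ax":0,"ay":0,"az":0,"claw":1},{"x":0.015,"y":0.048,"z":-0.0135,"ax":0,"ay":0,"az":0,"claw":1},{"x":0.024,"y":0.076,"z":-0.0135,"ax":0,"ay":0,"az":0,"claw":1},{"x":0.032,"y":0.104,"z":-0.0135,"ax":0,"ay":0,"az":0,"claw":1},{"x":0.04,"y":0.131,"z":-0.0135,"ax":0,"ay":0,"az":0,"claw":1}]'
python3 -m crank '[{"x":0.009,"y":0.028,"z":0,"ax":0,"ay":0,"az":0,"claw":1},{"x":0.018,"y":0.056,"z":0,"ax":0,"ay":0,"az":0,"claw":1},{"x":0.027,"y":0.084,"z":0,"ax":0,"ay":0,"az":0,"claw":1},{"x":0.034,"y":0.11,"z":0,"ax":0,"ay":0,"az":0,"claw":1},{"x":0.0394,"y":0.13,"z":0,"ax":0,"ay":0,"az":0,"claw":1}]'
python3 -m crank '[{"x":0,"y":0,"z":0.01,"ax":0,"ay":0,"az":0,"claw":1},{"x":0,"y":0,"z":0.02,"ax":0,"ay":0,"az":0,"claw":1},{"x":0,"y":0,"z":0.03,"ax":0,"ay":0,"az":0,"claw":1},{"x":0,"y":0,"z":0.035,"ax":0,"ay":0,"az":0,"claw":1},{"x":0,"y":0,"z":0.035,"ax":0,"ay":0,"az":0,"claw":1}]'
python3 - <<'E'
from h import *
s=r.read_state();print(s["width"],s["ee_pos"],s["ft_force"]); print(plan([.522,.1005,.165]).round(4))
import pickle
C=[camera(n) for n in("side","top")]
for n,c in zip("ST",C): pickle.dump(c,open(f"{n}1.pkl","wb"))
f=lambda c,x,y,w,h,k:cv2.resize(c["color"][y:y+h,x:x+w],None,fx=k,fy=k,interpolation=cv2.INTER_CUBIC)
cv2.imwrite("pics/hold.png",np.hstack([f(C[0],310,240,110,140,3.6),f(C[1],365,180,110,140,3.6)]))
E
```

```text
time: 5.93
ee_pos: [0.516, 0.2342, 0.2031]
eef_rot: [0.992, -0.126, -0.0, 0.0]
ft_force: [0.9, 0.1, -4.5]
width: 0.0243
time: 6.35
ee_pos: [0.5218, 0.0973, 0.203]
eef_rot: [0.992, -0.127, -0.0, 0.001]
ft_force: [0.6, -0.8, -3.0]
width: 0.0243
time: 6.77
ee_pos: [0.521, 0.101, 0.1665]
eef_rot: [0.992, -0.125, -0.001, 0.0]
ft_force: [-1.0, -0.2, -3.8]
width: 0.0244
0.024415476879319567 [0.52103499 0.10099862 0.16653144] [-0.95015524 -0.15070112 -3.83487262]
[0.0011 0.0002 0.0015]
```

View pics/hold.png

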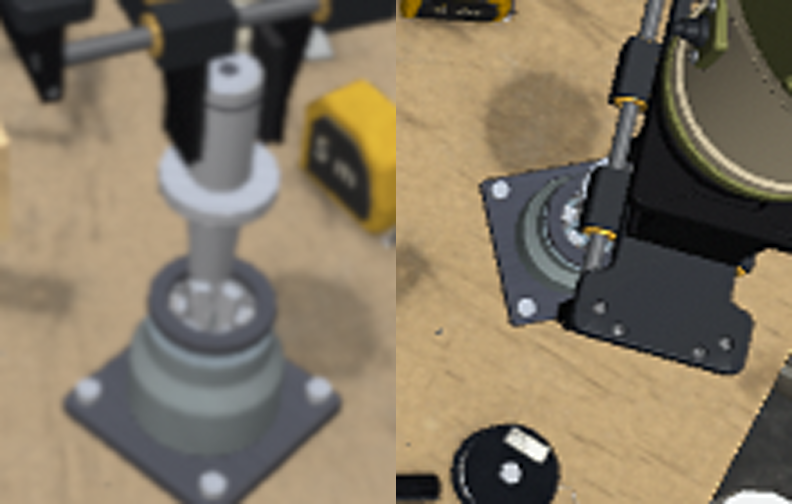

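Side crop: the shank tip is over the collar mouth. The arbor top is at crop (236,72), flange centre at about (220,180), collar centre at about (211,303). The gripper hides the arbor in the top view. I compare these with the projection of an upright axis to check tilt and offset.

```bash
python3 - <<'E'
from h import *
import pickle
S=pickle.load(open("S1.pkl","rb")); s=r.read_state(); p=s["ee_pos"]
o=p[2]-.0255
m=lambda u:(np.array(u)+.5)/3.6-.5+[310,240]
for nm,u,z in(("top",(234,74),o+.06),("flangeTop",(219,176),o+.008),("flangeRim", (219,183),o+.004)):
    q=m(u); print(nm,q.round(1),"expect",proj(S,[p[0],p[1],z])[0].round(1),"onz",onz(S,q,z).round(4))
print("tip expect",(proj(S,[p[0],p[1],o-.048])[0]-[310,240])*3.6)
print("collar",m((211,303)).round(1),"expect",proj(S,[.522,.1005,.075])[0].round(1))
g=S["color"][283:300,340:395].astype(int); mm=((g.min(2)>150)&(g.max(2)-g.min(2)<40)).astype(np.uint8)
# flange and top blobs
g=S["color"][240:305,350:395].astype(int); mm=((g.min(2)>140)&(g.max(2)-g.min(2)<40)).astype(np.uint8)
n,l,st,ce=cv2.connectedComponentsWithStats(mm)
print([(ce[i]+[350,240],st[i]) for i in range(1,n) if st[i,4]>20])
E
```

```text
top [374.6 260.2] expect [373.9 258.8] onz [0.521  0.0982 0.2025]
flangeTop [370.5 288.5] expect [371.3 287.1] onz [0.5192 0.0993 0.1505]
flangeRim [370.5 290.5] expect [371.1 289.2] onz [0.5196 0.0994 0.1465]
tip expect [211.24256814 268.83348531]
collar [368.2 323.8] expect [368.1 323.8]
[(array([375.04347826, 261.00869565]), array([ 19,  14,  13,  13, 115], dtype=int32)), (array([370.62796834, 291.54881266]), array([  3,  40,  35,  22, 379], dtype=int32))]
```

```bash
python3 - <<'E'
from h import *
import pickle
S0=pickle.load(open("side0.pkl","rb"))
for z in(.124,.072,.068): print("rack expect",z,proj(S0,[.511,.3725,z])[0].round(1))
S=pickle.load(open("S1.pkl","rb")); p=r.read_state()["ee_pos"]; o=p[2]-.0255
for z in(.06,.05,.04,.03,.008,0,-.01,-.02,-.03,-.04,-.048): print(z,proj(S,[p[0],p[1],o+z])[0].round(1))
f=lambda c,x,y,w,h,k:cv2.resize(c["color"][y:y+h,x:x+w],None,fx=k,fy=k,interpolation=cv2.INTER_CUBIC)
im=f(S,345,250,50,80,7)
for z in(.06,.008,0,-.048):
    q=((proj(S,[p[0],p[1],o+z])[0]-[345,250]+.5)*7).astype(int); cv2.drawMarker(im,tuple(int(v) for v in q),(0,0,255),0,8,1)
im0=f(S0,250,200,50,60,7)
for z in(.124,.072):
    q=((proj(S0,[.511,.3725,z])[0]-[250,200]+.5)*7).astype(int); cv2.drawMarker(im0,tuple(int(v) for v in q),(0,0,255),0,8,1)
cv2.imwrite("pics/ax.png",np.hstack([im,np.vstack([im0,np.zeros((140,350,3),np.uint8)])]))
E
```

```text
rack expect 0.124 [272.6 213.9]
rack expect 0.072 [274.2 236.7]
rack expect 0.068 [274.3 238.4]
0.06 [373.9 258.8]
0.05 [373.3 264.5]
0.04 [372.8 270. ]
0.03 [372.3 275.5]
0.008 [371.3 287.1]
0 [370.9 291.2]
-0.01 [370.4 296.3]
-0.02 [369.9 301.2]
-0.03 [369.5 306.1]
-0.04 [369.  310.9]
-0.048 [368.7 314.7]
```

View pics/ax.png

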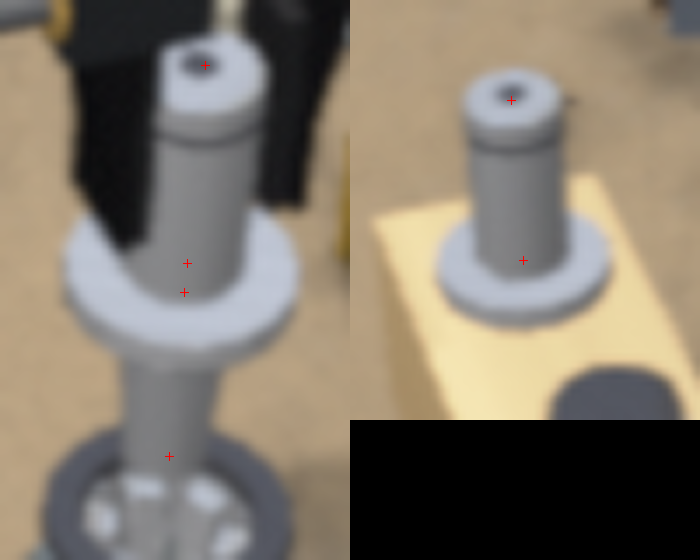

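The arbor leans a degree or two at most and the tip is about 1 mm image-left, which is inside the 22 mm flare against the 18 mm tip. I nudge it 1 mm and lower in small steps, watching the forces.

```bash
python3 -m crank '[{"x":0.001,"y":0,"z":0.004,"ax":0,"ay":0,"az":0,"claw":1},{"x":0.001,"y":0,"z":0.009,"ax":0,"ay":0,"az":0,"claw":1},{"x":0.001,"y":0,"z":0.014,"ax":0,"ay":0,"az":0,"claw":1},{"x":0.001,"y":0,"z":0.018,"ax":0,"ay":0,"az":0,"claw":1},{"x":0.001,"y":0,"z":0.018,"ax":0,"ay":0,"az":0,"claw":1}]'
python3 -m crank '[{"x":0,"y":0,"z":0.001,"ax":0,"ay":0,"az":0,"claw":1},{"x":0,"y":0,"z":0.003,"ax":0,"ay":0,"az":0,"claw":1},{"x":0,"y":0,"z":0.005,"ax":0,"ay":0,"az":0,"claw":1},{"x":0,"y":0,"z":0.006,"ax":0,"ay":0,"az":0,"claw":1},{"x":0,"y":0,"z":0.006,"ax":0,"ay":0,"az":0,"claw":1}]'
```

```text
time: 7.28
ee_pos: [0.5226, 0.0995, 0.149]
eef_rot: [0.992, -0.126, -0.001, 0.0]
ft_force: [0.6, -0.1, -4.7]
width: 0.0246
time: 7.7
ee_pos: [0.5231, 0.0996, 0.1438]
eef_rot: [0.992, -0.126, -0.0, 0.0]
ft_force: [-0.4, -0.7, -3.5]
width: 0.0242
```

```bash
python3 -m crank '[{"x":0,"y":0,"z":0.002,"ax":0,"ay":0,"az":0,"claw":1},{"x":0,"y":0,"z":0.004,"ax":0,"ay":0,"az":0,"claw":1},{"x":0,"y":0,"z":0.006,"ax":0,"ay":0,"az":0,"claw":1},{"x":0,"y":0,"z":0.007,"ax":0,"ay":0,"az":0,"claw":1},{"x":0,"y":0,"z":0.007,"ax":0,"ay":0,"az":0,"claw":1}]'
python3 -m crank '[{"x":0,"y":0,"z":0.002,"ax":0,"ay":0,"az":0,"claw":1},{"x":0,"y":0,"z":0.004,"ax":0,"ay":0,"az":0,"claw":1},{"x":0,"y":0,"z":0.006,"ax":0,"ay":0,"az":0,"claw":1},{"x":0,"y":0,"z":0.007,"ax":0,"ay":0,"az":0,"claw":1},{"x":0,"y":0,"z":0.007,"ax":0,"ay":0,"az":0,"claw":1}]'
```

```text
time: 8.12
ee_pos: [0.523, 0.0996, 0.1367]
eef_rot: [0.992, -0.126, -0.0, 0.0]
ft_force: [0.0, 0.6, -3.7]
width: 0.0246
time: 8.53
ee_pos: [0.523, 0.0996, 0.1297]
eef_rot: [0.992, -0.126, -0.0, 0.0]
ft_force: [0.1, -0.5, -3.8]
width: 0.0248
```

```bash
python3 -m crank '[{"x":0,"y":0,"z":0.002,"ax":0,"ay":0,"az":0,"claw":1},{"x":0,"y":0,"z":0.004,"ax":0,"ay":0,"az":0,"claw":1},{"x":0,"y":0,"z":0.006,"ax":0,"ay":0,"az":0,"claw":1},{"x":0,"y":0,"z":0.007,"ax":0,"ay":0,"az":0,"claw":1},{"x":0,"y":0,"z":0.007,"ax":0,"ay":0,"az":0,"claw":1}]'
python3 -m crank '[{"x":0,"y":0,"z":0.001,"ax":0,"ay":0,"az":0,"claw":1},{"x":0,"y":0,"z":0.002,"ax":0,"ay":0,"az":0,"claw":1},{"x":0,"y":0,"z":0.003,"ax":0,"ay":0,"az":0,"claw":1},{"x":0,"y":0,"z":0.003,"ax":0,"ay":0,"az":0,"claw":1},{"x":0,"y":0,"z":0.003,"ax":0,"ay":0,"az":0,"claw":1}]'
```

```text
time: 8.95
ee_pos: [0.523, 0.0996, 0.1227]
eef_rot: [0.992, -0.126, -0.0, 0.0]
ft_force: [0.1, -0.3, -3.9]
width: 0.0245
time: 9.37
ee_pos: [0.5231, 0.0997, 0.12]
eef_rot: [0.992, -0.126, -0.0, 0.0]
ft_force: [0.3, -0.8, -3.7]
width: 0.0246
```

```bash
python3 -m crank '[{"x":0,"y":0,"z":0.001,"ax":0,"ay":0,"az":0,"claw":1},{"x":0,"y":0,"z":0.002,"ax":0,"ay":0,"az":0,"claw":1},{"x":0,"y":0,"z":0.003,"ax":0,"ay":0,"az":0,"claw":1},{"x":0,"y":0,"z":0.003,"ax":0,"ay":0,"az":0,"claw":1},{"x":0,"y":0,"z":0.003,"ax":0,"ay":0,"az":0,"claw":1}]'
python3 -m crank '[{"x":0,"y":0,"z":0.0005,"ax":0,"ay":0,"az":0,"claw":1},{"x":0,"y":0,"z":0.001,"ax":0,"ay":0,"az":0,"claw":1},{"x":0,"y":0,"z":0.001,"ax":0,"ay":0,"az":0,"claw":1},{"x":0,"y":0,"z":0.001,"ax":0,"ay":0,"az":0,"claw":1},{"x":0,"y":0,"z":0.001,"ax":0,"ay":0,"az":0,"claw":1}]'
```

```text
time: 9.78
ee_pos: [0.5231, 0.0997, 0.1169]
eef_rot: [0.992, -0.126, -0.0, 0.0]
ft_force: [-0.2, -0.1, -4.5]
width: 0.0244
time: 10.2
ee_pos: [0.5231, 0.0997, 0.116]
eef_rot: [0.992, -0.126, -0.0, -0.0]
ft_force: [-1.3, 1.4, -3.4]
width: 0.0247
```

```bash
python3 -m crank '[{"x":0,"y":0,"z":0.0005,"ax":0,"ay":0,"az":0,"claw":1},{"x":0,"y":0,"z":0.001,"ax":0,"ay":0,"az":0,"claw":1},{"x":0,"y":0,"z":0.001,"ax":0,"ay":0,"az":0,"claw":1},{"x":0,"y":0,"z":0.001,"ax":0,"ay":0,"az":0,"claw":1},{"x":0,"y":0,"z":0.001,"ax":0,"ay":0,"az":0,"claw":1}]'
python3 -m crank '[{"x":0,"y":0,"z":0.0005,"ax":0,"ay":0,"az":0,"claw":1},{"x":0,"y":0,"z":0.001,"ax":0,"ay":0,"az":0,"claw":1},{"x":0,"y":0,"z":0.001,"ax":0,"ay":0,"az":0,"claw":1},{"x":0,"y":0,"z":0.001,"ax":0,"ay":0,"az":0,"claw":1},{"x":0,"y":0,"z":0.001,"ax":0,"ay":0,"az":0,"claw":1}]'
```

```text
time: 10.62
ee_pos: [0.5231, 0.0997, 0.115]
eef_rot: [0.992, -0.126, -0.0, 0.0]
ft_force: [-1.2, 2.0, -2.8]
width: 0.0247
time: 11.03
ee_pos: [0.5231, 0.0997, 0.114]
eef_rot: [0.992, -0.126, -0.0, 0.0]
ft_force: [-2.6, 2.0, -2.1]
width: 0.0246
```

```bash
python3 -m crank '[{"x":-0.0004,"y":-0.0003,"z":0,"ax":0,"ay":0,"az":0,"claw":1},{"x":-0.0007,"y":-0.0005,"z":0,"ax":0,"ay":0,"az":0,"claw":1},{"x":-0.0007,"y":-0.0005,"z":0.0005,"ax":0,"ay":0,"az":0,"claw":1},{"x":-0.0007,"y":-0.0005,"z":0.001,"ax":0,"ay":0,"az":0,"claw":1},{"x":-0.0007,"y":-0.0005,"z":0.001,"ax":0,"ay":0,"az":0,"claw":1}]'
```

```text
time: 11.45
ee_pos: [0.5228, 0.1001, 0.1131]
eef_rot: [0.992, -0.126, 0.0, 0.0]
ft_force: [0.4, 0.3, -2.4]
width: 0.0241
```

```bash
python3 -m crank '[{"x":0,"y":0,"z":0.0005,"ax":0,"ay":0,"az":0,"claw":1},{"x":0,"y":0,"z":0.001,"ax":0,"ay":0,"az":0,"claw":1},{"x":0,"y":0,"z":0.001,"ax":0,"ay":0,"az":0,"claw":1},{"x":0,"y":0,"z":0.001,"ax":0,"ay":0,"az":0,"claw":1},{"x":0,"y":0,"z":0.001,"ax":0,"ay":0,"az":0,"claw":1}]'
python3 -m crank '[{"x":0,"y":0,"z":0.0003,"ax":0,"ay":0,"az":0,"claw":1},{"x":0,"y":0,"z":0.0006,"ax":0,"ay":0,"az":0,"claw":1},{"x":0,"y":0,"z":0.0006,"ax":0,"ay":0,"az":0,"claw":1},{"x":0,"y":0,"z":0.0006,"ax":0,"ay":0,"az":0,"claw":1},{"x":0,"y":0,"z":0.0006,"ax":0,"ay":0,"az":0,"claw":1}]'
```

```text
time: 11.87
ee_pos: [0.5229, 0.1003, 0.1123]
eef_rot: [0.992, -0.126, 0.0, 0.0]
ft_force: [0.5, -1.1, 2.0]
width: 0.0242
time: 12.28
ee_pos: [0.5229, 0.1004, 0.1118]
eef_rot: [0.992, -0.126, 0.0, 0.0]
ft_force: [-0.7, -0.7, 5.5]
width: 0.0244
```

It is seated, with the socket carrying it and the origin about 14 mm above the mouth. Release now and rise.

```bash
python3 -m crank '[{"x":0,"y":0,"z":0,"ax":0,"ay":0,"az":0,"claw":0},{"x":0,"y":0,"z":0,"ax":0,"ay":0,"az":0,"claw":-0.2},{"x":0,"y":0,"z":0,"ax":0,"ay":0,"az":0,"claw":-0.2},{"x":0,"y":0,"z":0,"ax":0,"ay":0,"az":0,"claw":-0.2},{"x":0,"y":0,"z":0,"ax":0,"ay":0,"az":0,"claw":-0.2}]'
python3 -m crank '[{"x":0,"y":0,"z":-0.01,"ax":0,"ay":0,"az":0,"claw":-0.2},{"x":0,"y":0,"z":-0.03,"ax":0,"ay":0,"az":0,"claw":-0.2},{"x":0,"y":0,"z":-0.05,"ax":0,"ay":0,"az":0,"claw":-0.2},{"x":0,"y":0,"z":-0.07,"ax":0,"ay":0,"az":0,"claw":0.5},{"x":0,"y":0,"z":-0.08,"ax":0,"ay":0,"az":0,"claw":1}]'
python3 -m crank '[{"x":0,"y":0,"z":0,"ax":0,"ay":0,"az":0,"claw":1},{"x":0,"y":0,"z":0,"ax":0,"ay":0,"az":0,"claw":1},{"x":0,"y":0,"z":0,"ax":0,"ay":0,"az":0,"claw":1},{"x":0,"y":0,"z":0,"ax":0,"ay":0,"az":0,"claw":1},{"x":0,"y":0,"z":0,"ax":0,"ay":0,"az":0,"claw":1}]'
python3 - <<'E'
from h import *
import pickle
C=[camera(n) for n in("side","top")]
for n,c in zip("ST",C): pickle.dump(c,open(f"{n}2.pkl","wb"))
f=lambda c,x,y,w,h,k:cv2.resize(c["color"][y:y+h,x:x+w],None,fx=k,fy=k,interpolation=cv2.INTER_CUBIC)
a=f(C[0],325,235,80,120,5); S=C[0]
for z in(.146,.094):
    q=((proj(S,[.522,.1005,z])[0]-[325,235]+.5)*5).astype(int); cv2.drawMarker(a,tuple(int(v) for v in q),(0,0,255),0,8,1)
cv2.imwrite("pics/let.png",a)
s=r.read_state();print(s["ee_pos"],s["ft_force"],s["width"])
E
```

```text
time: 12.7
ee_pos: [0.5225, 0.1003, 0.1113]
eef_rot: [0.992, -0.126, -0.0, 0.0]
ft_force: [-0.5, -0.4, 1.1]
width: 0.0482
time: 13.12
ee_pos: [0.5234, 0.1009, 0.1943]
eef_rot: [0.992, -0.126, 0.001, -0.0]
ft_force: [0.1, 1.1, -0.1]
width: 0.045
time: 13.53
ee_pos: [0.5222, 0.1002, 0.1906]
eef_rot: [0.992, -0.126, -0.001, 0.0]
ft_force: [0.4, -0.3, -0.6]
width: 0.0137
[0.52235061 0.10030723 0.19087814] [ 0.09943283  0.65603955 -0.13902778] 0.005794808490183337
```

View pics/let.png

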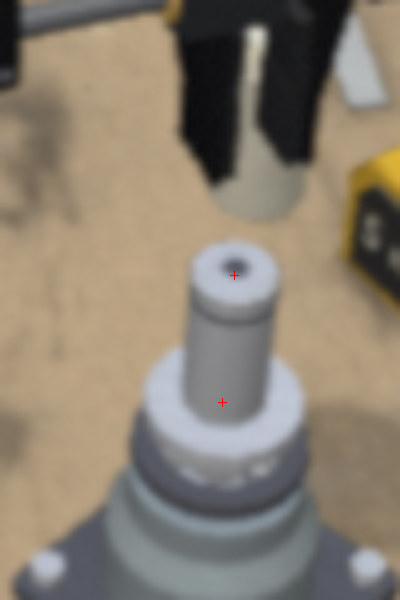

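Side crop: the arbor stands upright and proud in the socket, its top at crop (235,270), on the expected marker. The gripper is clear above it. I bring the shut fingers down to just above the top.

```bash
python3 -m crank '[{"x":0,"y":0,"z":0.012,"ax":0,"ay":0,"az":0,"claw":1},{"x":0,"y":0,"z":0.025,"ax":0,"ay":0,"az":0,"claw":1},{"x":0,"y":0,"z":0.036,"ax":0,"ay":0,"az":0,"claw":1},{"x":0,"y":0,"z":0.041,"ax":0,"ay":0,"az":0,"claw":1},{"x":0,"y":0,"z":0.041,"ax":0,"ay":0,"az":0,"claw":1}]'
python3 -m crank '[{"x":0,"y":0,"z":0.001,"ax":0,"ay":0,"az":0,"claw":1},{"x":0,"y":0,"z":0.002,"ax":0,"ay":0,"az":0,"claw":1},{"x":0,"y":0,"z":0.002,"ax":0,"ay":0,"az":0,"claw":1},{"x":0,"y":0,"z":0.002,"ax":0,"ay":0,"az":0,"claw":1},{"x":0,"y":0,"z":0.002,"ax":0,"ay":0,"az":0,"claw":1}]'
```

```text
time: 14.05
ee_pos: [0.5216, 0.1001, 0.1485]
eef_rot: [0.992, -0.126, -0.001, 0.0]
ft_force: [-0.4, -0.3, -0.7]
width: 0.0007
time: 14.47
ee_pos: [0.5228, 0.1003, 0.1488]
eef_rot: [0.992, -0.126, 0.0, 0.0]
ft_force: [-0.2, -0.3, 0.8]
width: 0.0002
```

```bash
python3 -m crank '[{"x":0,"y":0,"z":0.0005,"ax":0,"ay":0,"az":0,"claw":1},{"x":0,"y":0,"z":0.001,"ax":0,"ay":0,"az":0,"claw":1},{"x":0,"y":0,"z":0.0015,"ax":0,"ay":0,"az":0,"claw":1},{"x":0,"y":0,"z":0.0015,"ax":0,"ay":0,"az":0,"claw":1},{"x":0,"y":0,"z":0.0015,"ax":0,"ay":0,"az":0,"claw":1}]'
python3 -m crank '[{"x":0,"y":0,"z":0.0005,"ax":0,"ay":0,"az":0,"claw":1},{"x":0,"y":0,"z":0.001,"ax":0,"ay":0,"az":0,"claw":1},{"x":0,"y":0,"z":0.001,"ax":0,"ay":0,"az":0,"claw":1},{"x":0,"y":0,"z":0.001,"ax":0,"ay":0,"az":0,"claw":1},{"x":0,"y":0,"z":0.001,"ax":0,"ay":0,"az":0,"claw":1}]'
```

```text
time: 14.88
ee_pos: [0.5226, 0.1003, 0.1469]
eef_rot: [0.992, -0.126, 0.0, 0.0]
ft_force: [-0.1, -0.1, -0.5]
width: 0.0006
time: 15.3
ee_pos: [0.523, 0.1004, 0.1465]
eef_rot: [0.992, -0.126, 0.0, -0.0]
ft_force: [-0.3, -0.1, 5.2]
width: 0.0007
```

```bash
python3 -m crank '[{"x":0,"y":0,"z":-0.002,"ax":0,"ay":0,"az":0,"claw":1},{"x":0,"y":0,"z":-0.001,"ax":0,"ay":0,"az":0,"claw":1},{"x":0,"y":0,"z":0.0003,"ax":0,"ay":0,"az":0,"claw":1},{"x":0,"y":0,"z":0.0005,"ax":0,"ay":0,"az":0,"claw":1},{"x":0,"y":0,"z":0.0005,"ax":0,"ay":0,"az":0,"claw":1}]'
python3 -m crank '[{"x":0,"y":0,"z":-0.002,"ax":0,"ay":0,"az":0,"claw":1},{"x":0,"y":0,"z":-0.001,"ax":0,"ay":0,"az":0,"claw":1},{"x":0,"y":0,"z":0.0003,"ax":0,"ay":0,"az":0,"claw":1},{"x":0,"y":0,"z":0.0005,"ax":0,"ay":0,"az":0,"claw":1},{"x":0,"y":0,"z":0.0005,"ax":0,"ay":0,"az":0,"claw":1}]'
```

```text
time: 15.72
ee_pos: [0.5229, 0.1004, 0.1457]
eef_rot: [0.992, -0.126, 0.0, 0.0]
ft_force: [-1.4, -0.8, 4.2]
width: 0.0006
time: 16.13
ee_pos: [0.5228, 0.1004, 0.1451]
eef_rot: [0.992, -0.126, 0.0, 0.0]
ft_force: [-0.5, 0.1, 4.8]
width: 0.0006
```

```bash
python3 -m crank '[{"x":0,"y":0,"z":-0.002,"ax":0,"ay":0,"az":0,"claw":1},{"x":0,"y":0,"z":-0.001,"ax":0,"ay":0,"az":0,"claw":1},{"x":0,"y":0,"z":0.0005,"ax":0,"ay":0,"az":0,"claw":1},{"x":0,"y":0,"z":0.001,"ax":0,"ay":0,"az":0,"claw":1},{"x":0,"y":0,"z":0.001,"ax":0,"ay":0,"az":0,"claw":1}]'
python3 -m crank '[{"x":0,"y":0,"z":-0.002,"ax":0,"ay":0,"az":0,"claw":1},{"x":0,"y":0,"z":-0.001,"ax":0,"ay":0,"az":0,"claw":1},{"x":0,"y":0,"z":0.0005,"ax":0,"ay":0,"az":0,"claw":1},{"x":0,"y":0,"z":0.001,"ax":0,"ay":0,"az":0,"claw":1},{"x":0,"y":0,"z":0.001,"ax":0,"ay":0,"az":0,"claw":1}]'
```

```text
time: 16.55
ee_pos: [0.5229, 0.1004, 0.1442]
eef_rot: [0.992, -0.126, 0.0, -0.0]
ft_force: [-0.6, -0.3, 5.6]
width: 0.0002
time: 16.97
ee_pos: [0.5229, 0.1005, 0.1433]
eef_rot: [0.992, -0.126, 0.0, -0.0]
ft_force: [-1.2, -0.9, 7.0]
width: 0.0006
```

```bash
python3 -m crank '[{"x":0,"y":0,"z":-0.002,"ax":0,"ay":0,"az":0,"claw":1},{"x":0,"y":0,"z":-0.001,"ax":0,"ay":0,"az":0,"claw":1},{"x":0,"y":0,"z":0.0005,"ax":0,"ay":0,"az":0,"claw":1},{"x":0,"y":0,"z":0.0012,"ax":0,"ay":0,"az":0,"claw":1},{"x":0,"y":0,"z":0.0012,"ax":0,"ay":0,"az":0,"claw":1}]'
python3 -m crank '[{"x":0,"y":0,"z":-0.002,"ax":0,"ay":0,"az":0,"claw":1},{"x":0,"y":0,"z":-0.001,"ax":0,"ay":0,"az":0,"claw":1},{"x":0,"y":0,"z":0.0005,"ax":0,"ay":0,"az":0,"claw":1},{"x":0,"y":0,"z":0.0012,"ax":0,"ay":0,"az":0,"claw":1},{"x":0,"y":0,"z":0.0012,"ax":0,"ay":0,"az":0,"claw":1}]'
python3 -m crank '[{"x":0,"y":0,"z":-0.002,"ax":0,"ay":0,"az":0,"claw":1},{"x":0,"y":0,"z":-0.001,"ax":0,"ay":0,"az":0,"claw":1},{"x":0,"y":0,"z":0.0005,"ax":0,"ay":0,"az":0,"claw":1},{"x":0,"y":0,"z":0.0012,"ax":0,"ay":0,"az":0,"claw":1},{"x":0,"y":0,"z":0.0012,"ax":0,"ay":0,"az":0,"claw":1}]'
```

```text
time: 17.38
ee_pos: [0.523, 0.1004, 0.1422]
eef_rot: [0.992, -0.126, 0.0, -0.0]
ft_force: [-0.8, -1.0, 7.8]
width: 0.0008
time: 17.8
ee_pos: [0.523, 0.1005, 0.141]
eef_rot: [0.992, -0.126, 0.0, -0.0]
ft_force: [-1.5, -0.9, 8.2]
width: 0.0007
time: 18.22
ee_pos: [0.5231, 0.1005, 0.1399]
eef_rot: [0.992, -0.126, 0.001, -0.0]
ft_force: [-1.8, -1.1, 9.6]
width: 0.0002
```

```bash
python3 -m crank '[{"x":0,"y":0,"z":-0.002,"ax":0,"ay":0,"az":0,"claw":1},{"x":0,"y":0,"z":-0.001,"ax":0,"ay":0,"az":0,"claw":1},{"x":0,"y":0,"z":0.0004,"ax":0,"ay":0,"az":0,"claw":1},{"x":0,"y":0,"z":0.0008,"ax":0,"ay":0,"az":0,"claw":1},{"x":0,"y":0,"z":0.0008,"ax":0,"ay":0,"az":0,"claw":1}]'
python3 -m crank '[{"x":0,"y":0,"z":-0.002,"ax":0,"ay":0,"az":0,"claw":1},{"x":0,"y":0,"z":-0.001,"ax":0,"ay":0,"az":0,"claw":1},{"x":0,"y":0,"z":0.0004,"ax":0,"ay":0,"az":0,"claw":1},{"x":0,"y":0,"z":0.0008,"ax":0,"ay":0,"az":0,"claw":1},{"x":0,"y":0,"z":0.0008,"ax":0,"ay":0,"az":0,"claw":1}]'
```

```text
time: 18.63
ee_pos: [0.523, 0.1005, 0.1391]
eef_rot: [0.992, -0.126, 0.0, 0.0]
ft_force: [-2.4, -1.2, 11.4]
width: 0.0007
time: 19.05
ee_pos: [0.523, 0.1005, 0.1383]
eef_rot: [0.992, -0.126, 0.0, 0.0]
ft_force: [-1.8, -0.9, 11.4]
width: 0.0005
```

```bash
python3 -m crank '[{"x":0,"y":0,"z":-0.002,"ax":0,"ay":0,"az":0,"claw":1},{"x":0,"y":0,"z":-0.001,"ax":0,"ay":0,"az":0,"claw":1},{"x":0,"y":0,"z":0.0004,"ax":0,"ay":0,"az":0,"claw":1},{"x":0,"y":0,"z":0.0008,"ax":0,"ay":0,"az":0,"claw":1},{"x":0,"y":0,"z":0.0008,"ax":0,"ay":0,"az":0,"claw":1}]'
python3 -m crank '[{"x":0,"y":0,"z":-0.002,"ax":0,"ay":0,"az":0,"claw":1},{"x":0,"y":0,"z":-0.001,"ax":0,"ay":0,"az":0,"claw":1},{"x":0,"y":0,"z":0.0004,"ax":0,"ay":0,"az":0,"claw":1},{"x":0,"y":0,"z":0.0008,"ax":0,"ay":0,"az":0,"claw":1},{"x":0,"y":0,"z":0.0008,"ax":0,"ay":0,"az":0,"claw":1}]'
```

```text
time: 19.47
ee_pos: [0.5231, 0.1005, 0.1376]
eef_rot: [0.992, -0.126, 0.0, 0.0]
ft_force: [-2.4, -1.7, 12.1]
width: 0.0001
time: 19.88
ee_pos: [0.5229, 0.1004, 0.1371]
eef_rot: [0.992, -0.126, 0.0, 0.0]
ft_force: [-5.7, -1.6, 16.5]
width: 0.0004
```

```bash
python3 -m crank '[{"x":0,"y":0,"z":-0.002,"ax":0,"ay":0,"az":0,"claw":1},{"x":0,"y":0,"z":-0.001,"ax":0,"ay":0,"az":0,"claw":1},{"x":0,"y":0,"z":0,"ax":0,"ay":0,"az":0,"claw":1},{"x":0,"y":0,"z":0.0003,"ax":0,"ay":0,"az":0,"claw":1},{"x":0,"y":0,"z":0.0003,"ax":0,"ay":0,"az":0,"claw":1}]'
```

```text
time: 20.3
ee_pos: [0.5229, 0.1004, 0.137]
eef_rot: [0.992, -0.126, 0.0, 0.0]
ft_force: [-6.5, -2.6, 20.6]
width: 0.0004
```

```bash
python3 -m crank '[{"x":0,"y":0,"z":-0.002,"ax":0,"ay":0,"az":0,"claw":1},{"x":0,"y":0,"z":-0.001,"ax":0,"ay":0,"az":0,"claw":1},{"x":0,"y":0,"z":-0.0003,"ax":0,"ay":0,"az":0,"claw":1},{"x":0,"y":0,"z":0,"ax":0,"ay":0,"az":0,"claw":1},{"x":0,"y":0,"z":0.0001,"ax":0,"ay":0,"az":0,"claw":1}]'
python3 - <<'E'
from h import *
import pickle
c=camera("side"); pickle.dump(c,open("S3.pkl","wb"))
s=r.read_state();print(s["ee_pos"],s["ft_force"])
cv2.imwrite("pics/home.png",cv2.resize(c["color"][265:355,325:415],None,fx=6,fy=6,interpolation=cv2.INTER_CUBIC))
E
```

```text
time: 20.72
ee_pos: [0.523, 0.1005, 0.137]
eef_rot: [0.992, -0.126, 0.0, 0.0]
ft_force: [-6.7, -2.4, 23.4]
width: 0.0004
[0.52299483 0.10045837 0.13697773] [-7.07653776 -3.43240059 21.91808915]
```

View pics/home.png

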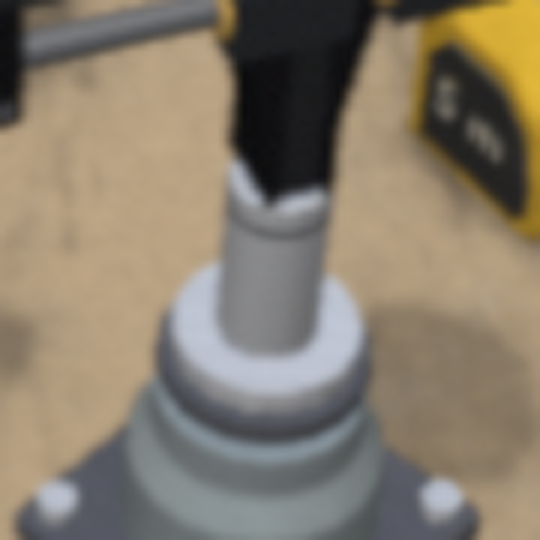

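Crop: the flange rim at about (265,380) sits on the dark collar with no gap or visible jaws. The second tap of about 22 N left z at 0.1370, so it is home. I retreat and take one last look.

```bash
python3 -m crank '[{"x":0,"y":0,"z":-0.005,"ax":0,"ay":0,"az":0,"claw":1},{"x":0,"y":0,"z":-0.025,"ax":0,"ay":0,"az":0,"claw":1},{"x":0,"y":0,"z":-0.055,"ax":0,"ay":0,"az":0,"claw":1},{"x":0,"y":0,"z":-0.085,"ax":0,"ay":0,"az":0,"claw":1},{"x":0,"y":0,"z":-0.1,"ax":0,"ay":0,"az":0,"claw":1}]'
python3 -m crank '[{"x":0,"y":0,"z":0,"ax":0,"ay":0,"az":0,"claw":1},{"x":0,"y":0,"z":0,"ax":0,"ay":0,"az":0,"claw":1},{"x":0,"y":0,"z":0,"ax":0,"ay":0,"az":0,"claw":1},{"x":0,"y":0,"z":0,"ax":0,"ay":0,"az":0,"claw":1},{"x":0,"y":0,"z":0,"ax":0,"ay":0,"az":0,"claw":1}]'
python3 - <<'E'
from h import *
c=camera("side"); s=r.read_state();print(s["ee_pos"],s["ft_force"])
for z in(.137,.085): print(proj(c,[.522,.1005,z]))
cv2.imwrite("pics/end.png",cv2.resize(c["color"][170:370,230:430],None,fx=3,fy=3,interpolation=cv2.INTER_CUBIC))
E
```

```text
time: 21.18
ee_pos: [0.5232, 0.1008, 0.2382]
eef_rot: [0.992, -0.126, 0.001, -0.0]
ft_force: [1.2, 1.0, 0.6]
width: 0.0004
time: 21.6
ee_pos: [0.5221, 0.1001, 0.2346]
eef_rot: [0.992, -0.126, -0.001, 0.0]
ft_force: [0.5, 0.3, -0.5]
width: 0.0005
[0.52221652 0.10015938 0.23482215] [ 0.43425291 -0.43222378 -0.11965025]
[[370.88829299 294.17482524]]
[[368.52274383 319.25148455]]
```

View pics/end.png

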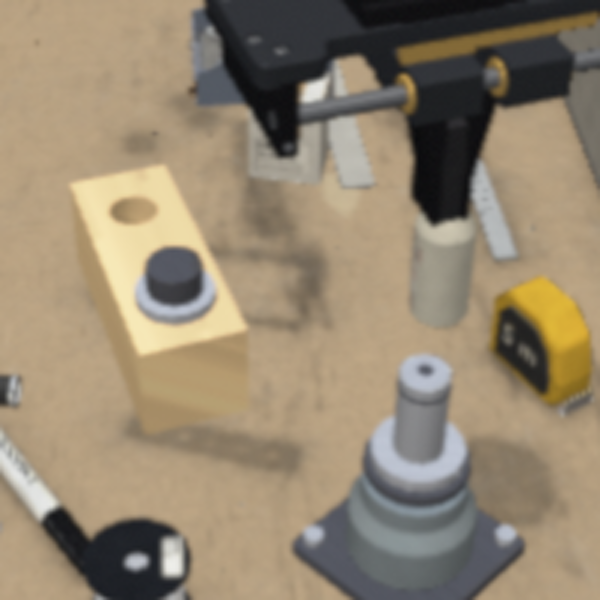

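The arbor is upright with its flange on the collar, its top at crop (425,370) matching the expected (423,372). The stub, glue bottle and carton are in place, and the gripper is clear.

```bash
python3 -c "
from bench import close_job; print(close_job())"
```

```text
the job is handed in; nothing more can be done
None
```

The long, slim steel arbor is home on the inspection stand, and the job was handed in at about 21.7 s of the 58 s allowed.

- **Placing:** I took the arbor from the rack, stood its shank in the socket and let go with its origin about 14 mm above the mouth.
- **Tapping:** I tapped it down with the shut fingers in 13 presses, each backed off before the next. The force read at the end of each rose from about 5 N to 20.6 N, with one small dip between the first two. The arbor top sank about 10 mm in all.
- **Home check:** The arbor top stayed at z = 0.137 m under a confirming tap of 23.4 N at most, and the side view shows the flange on the collar with no gap. The arbor's origin is then about 5 mm above the mouth, inside the 0–10 mm range. My earlier camera estimate put the collar about 3 mm above it, so they differ by 2 mm, about the calibration error.
- **Final look:** The arbor is upright, and the stub, glue bottle and carton show no sign of having moved. I judged that from the side view by eye, where the gripper partly hides the carton and bottle. The gripper is about 10 cm clear of the arbor.

Two readings were slightly off. The arbor seemed to lean one or two degrees while held but went into the socket with low side forces. The last taps showed a side force of about 7 N at the wrist.

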